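# Slide the power board out to its white line and hold it level

### The job

Swing the red stop at the end of the board rest aside, then grip the power-supply board gently by its heat sink and slide it along the rails, transformer end first, until the white line printed across it is level with the ends of the rails, so that the transformer's pins hang free for soldering from below. Slide it gently, without lifting it out, tipping it or pressing it hard on the rails, and leave the tools and supplies around it alone. The transformer end is heavy and would drop, so finish while still holding the heat sink, with the board lying flat on the rails: do not let go.

Things in the scene. Friction and masses are not known exactly. Their poses are not given: they have to be found in the camera images.
- board_rest: Fixed rest: two parallel aluminium rails, 230 mm long, 115 mm wide over both, on four steel posts and a dark base. Origin: centre of its underside; x: along the rails, outward, to the end with the red stop; z up. The board lies on ledges 150 mm above the bench, between shoulders that rise to 156 mm and stand 103 mm apart (the board is 100 mm wide). Both ends are open but for the stop.
- rail_end (a point): Point midway between the two rails at their outward end (x = +115 mm of the rest), at ledge height (150 mm); same axes as the rest.
- end_stop (a joint): Red stop on the outward end of the rail on the -y side. 0 rad: upright, blocking the board. It turns about an axis parallel to the rails, 140 mm above the bench and 55.5 mm from the rest's middle line, its top swinging out to -y, away from the board, to its limit at 1.7 rad. It turns easily (under 0.5 N at the peg) and, once past about 0.8 rad, falls fully aside by its own weight and stays there.
- stop_peg (a point): Middle of the stop's black thumb peg, 12 mm thick and 22 mm long, which points outward along the rest's x. Upright it lies 23 mm beyond the rail ends, 51.5 mm to -y of the middle line and 164 mm above the bench; it is 24 mm from the stop's turning axis. Push it towards -y from the board's side; the space in front of the board's end is clear.
- power_board: Loose green power-supply board, 190 x 100 mm and 3.2 mm thick, 0.3 to 0.48 kg, lying in the rest. Origin: centre of its underside; x: towards the transformer end (outward in the rest), z up. Its centre of mass lies 27 mm from the origin towards the transformer end, so with the white line at the rail ends it is 39 mm outside: it tips unless held. Parts on its outer half rise to 38 mm above its underside.
- white_line (a point): Middle of the white line, 2.5 mm wide, across the top of the board, 12 mm behind the board's origin (x = -12 mm), on the top face; same axes as the board. The board starts with this line about 100 to 135 mm behind the rail ends, and its outer edge 5 to 35 mm behind them.
- heat_sink (a point): Centre of the top of the silver finned heat sink on the board's rear half: 20 mm thick along the board's x, 60 mm long along its y, rising 34 mm from the board's top face, 187 mm above the bench while the board lies on the rails; its middle is 38 mm behind the white line. The board is bare for 25 mm before and 34 mm behind it, so it can be gripped from above across its 20 mm.
- dropper: Blue dropper bottle with a thin needle, 39 mm across, 112 mm tall, standing on the bench at the rear end of the rest; leave it alone. Origin: centre of its underside.
- tape_roll: Yellow tape roll, 78 mm across, 19 mm tall, lying on the bench; leave it alone. Origin: centre of its underside.
- cutter: Side cutter with green handles, 76 x 150 x 14 mm, lying on the bench; leave it alone. Origin: centre of its underside.

How it is judged:
By the outcome, as a careful person would: the job done as asked, in the order asked, and still so for the second after the job is handed in, while the arm keeps its last pose, push and grip.
It also fails if it takes over 45 s, if anything falls off the work surface, if the arm or the gripper's body presses on something with over 40 N, if the wrist force passes 120 N, or if a joint passes its speed limit or range.

### The arm

A 6-joint arm with a two-finger parallel gripper is mounted at the origin on a cart in front of the work surface, level with it; the furniture and walls round the work are solid. World frame = base frame: x ahead of the robot, y to its left, z up, the work surface at z = 0. Lengths are in m, angles in rad, forces in N, time in s.
With the tool pointing down it reaches from about 0.225 to 0.725 m from the base axis. Payload 3.1 kg.
Tool frame: the origin (TCP) lies on the centre line of the jaws, within the pads' length; the fingertips stand 19 mm ahead of it and the grasp point (between the pads) is the TCP; z points along the fingers, y is the line along which they close (so a half turn about z gives the same grasp; the last joint's range is limited). The gripper opens to 85 mm and grips with 20 to 120 N. Pads are 22 mm wide; open, the fingers measure 114 mm over their backs; the gripper's body (76 mm by 85 mm) begins 54 mm behind the grasp point. The pads swing forward as they close: fully open they stand 13 mm farther back than shut.
Start: joints at [1.02, 0.048, 0.099, 1.622, 0, 1.443], TCP at [0.215, 0.479, 0.25] pointing down, gripper open.
Joint ranges: [-2.91, 2.91], [-0.99, 1.94], [-1.21, 1.42], [-2.12, 2.29], [-1.49, 1.47], [-3.14, 3.14]. Speed limits (rad/s): [2.79, 2.79, 3.14, 3.14, 3.14, 3.14].

### API

Orientations are given as [roll, pitch, yaw] about the fixed x, y, z axes, in that order (R = Rz(yaw) Ry(pitch) Rx(roll)).
In Python, from bench import env gives the robot as it stands. The module is installed in compiled form; this text tells all that it offers.
- The arm moves only by the tool move_arm, never from a script. Its argument "moves" is a list of rows, each an object of numbers: "tx", "ty", "tz": the shift along the world's x, y, z as a fraction of full scale; "wx", "wy", "wz": the turn, a rotation vector about the world's x, y, z as a fraction of full scale; "fingers": the opening, from -1 (shut) to 1 (fully open), so that 0 is half open. A call has 1 to 20 rows; each row is the pose to reach, as a shift and turn from the pose commanded when the call began; what a row does not reach only later rows make up. Full scale, the value 1, is 0.15 m for a shift and 60 degrees for a turn. A row lasts 1/8 s, in which the tool goes at most 62.5 mm and 10.7 degrees, less where a joint would pass 70% of its speed; a pose out of reach is approached as far as the arm can. A call with a number of a shift or a turn outside -1 to 1 is refused whole. A call with a gripper value outside its range is refused whole. The fingers move at their own pace and stop on an object; "force" is the grip in N (left out, the last holds). Time passes only in rows, so rows that repeat a pose let the fingers close. It gives the time, the measured TCP pose, the force, the opening and the grip force at its end, in the units of the state.
- env.get_state(): the state, without advancing time (a new reading comes with each control period).
- env.get_image(name): name is "scene" or "top" or "wrist"; returns the picture (420x560x3 uint8, red, green, blue); there is no depth.
- env.get_calibration(name): a dict with "intrinsics" (3x3 intrinsics, pixels), "origin" and "attitude" of the camera in the world. Camera axes: x right, y up, looking along -z (the intrinsics and any distortion apply to the point x, -y, -z); pixel columns grow to the right and rows downward; lengths in m; the calibration is good to about 2 mm. A picture is of the moment at which its call begins: read the wrist's pose just before it. get_calibration takes no time and is no camera call; for the wrist camera it gives the pose at the moment of the call.
- env.sign_off(): hands the job in; it is judged then, once.
Trained networks look in the newest picture that a camera, given by its name, has taken for a name from the list of things; names that differ only in an ending like _2 or _b are one class to them, and where a whole thing is asked for, a point or a joint stands for the part that bears it (a point fixed in the world has none). Each returns a list of dicts, best first, with "confidence" (0 to 1); they miss things now and then, are a little off and sometimes report something else, mostly with a low value. They report only what shows in the picture. A call takes as long as a camera call.
- env.boxes_of(camera, target): "bbox" ([left, top, right, bottom] as shares, 0 to 1, of the picture: columns of its width, rows of its height, round what is visible of it).
- env.outline_of(camera, target): "mask" (420x560 bool, what is visible of it) and "bbox" ([left, top, right, bottom] as shares, 0 to 1, of the picture: columns of its width, rows of its height, round what is visible of it).
The state is a dict: "time": time; "joint_positions": joint angles; "dq": joint speeds; "joint_torque": joint torques, N m; "eef_pos": TCP position; "eef_rot": TCP orientation; "wrist_force": force on the tool from outside, world axes, zero at the start; "torque": the same for the moment, N m; "width": finger opening in m; "grasp_force": force on a finger pad.
Only numpy, scipy, OpenCV 4.12 (cv2) and the standard library are available. Lean on these libraries where they do the work, as an engineer would, in place of code of your own. Each camera call takes 0.05 s, during which the arm holds its last target. There are 200 camera calls.

## Working session

There is one attempt and no reset: what is moved stays moved. The work goes in short steps, Python scripts to look and compute and a tool call to move; the robot and the scene stay as the last step left them, time stands still between calls to the robot, and variables do not carry over. Pictures are saved under pics/ and viewed, at most 10 in all, crops included, and the job is handed in when it is done.

Besides the shell and the picture viewer there is one more tool, called after "Call:" as name([rows], argument=value, ...), one row to a line, values as JSON. move_arm: Moves the arm, as the interface text tells. Its arguments: {"type":"object","properties":{"moves":{"type":"array"},"force":{"type":"number"}},"required":["moves"]}

```bash
mkdir -p pics
cat > h.py <<'E'
import numpy as np, cv2
from bench import env
def snap(n,f=None):
    c=env.get_calibration(n); im=env.get_image(n)
    if f: cv2.imwrite('pics/'+f,cv2.cvtColor(im,cv2.COLOR_RGB2BGR))
    return im,c
def ray(c,u,v):
    K=np.array(c['intrinsics']);d=np.linalg.inv(K)@[u,v,1];d=np.array([d[0],-d[1],-d[2]])
    return np.array(c['origin']),R(c)@d
def R(c):
    a=np.array(c['attitude'])
    if a.shape==(3,3): return a
    from scipy.spatial.transform import Rotation as Ro
    return Ro.from_euler('xyz',a).as_matrix() if a.size==3 else Ro.from_quat(a).as_matrix()
def atz(c,u,v,z):
    o,d=ray(c,u,v); return o+d*(z-o[2])/d[2]
def proj(c,p):
    q=R(c).T@(np.array(p)-c['origin']); K=np.array(c['intrinsics']); q=K@[q[0],-q[1],-q[2]]; return q[:2]/q[2]
E
python3 - <<'E'
from h import *
for n in('scene','top'):
    im,c=snap(n,n+'0.png'); print(n,c)
    for t in('board_rest','end_stop','heat_sink','power_board','dropper','stop_peg','white_line'):
        r=env.boxes_of(n,t); print(t,[(round(x['confidence'],2),np.round(np.array(x['bbox'])*[560,420,560,420],0).tolist()) for x in r[:2]])
print(env.get_state())
E
```

```text
scene {'intrinsics': array([[466.68680658,   0.        , 276.61986425],
       [  0.        , 466.68680658, 215.00467269],
       [  0.        ,   0.        ,   1.        ]]), 'origin': array([0.12290415, 0.33429892, 1.04333751]), 'attitude': array([ 0.58237915, -0.00940167, -2.18922055])}
board_rest [(0.73, [223.0, 202.0, 352.0, 306.0])]
end_stop [(0.73, [252.0, 207.0, 348.0, 274.0]), (0.63, [264.0, 176.0, 302.0, 221.0])]
heat_sink [(0.67, [253.0, 208.0, 345.0, 274.0])]
power_board [(0.67, [255.0, 206.0, 345.0, 272.0]), (0.45, [221.0, 240.0, 239.0, 245.0])]
dropper [(0.58, [355.0, 229.0, 375.0, 250.0])]
stop_peg []
white_line [(0.84, [248.0, 209.0, 348.0, 275.0])]
top {'intrinsics': array([[391.39493371,   0.        , 266.08233671],
       [  0.        , 391.39493371, 206.49231611],
       [  0.        ,   0.        ,   1.        ]]), 'origin': array([ 0.39353139, -0.02146927,  1.00928506]), 'attitude': array([ 2.17125407e-01, -2.02757221e-04, -1.58776767e+00])}
board_rest []
end_stop []
heat_sink [(0.72, [219.0, 207.0, 312.0, 264.0])]
power_board [(0.71, [330.0, 256.0, 348.0, 267.0]), (0.7, [218.0, 207.0, 310.0, 264.0])]
dropper [(0.55, [328.0, 254.0, 350.0, 270.0])]
stop_peg []
white_line [(0.89, [219.0, 210.0, 309.0, 265.0])]
{'time': 0.8, 'joint_positions': array([1.02020911e+00, 4.79392556e-02, 9.92064847e-02, 1.62197133e+00,
       1.74531826e-05, 1.44305814e+00]), 'dq': array([-0.00165716, -0.0015391 ,  0.00018815, -0.00059362,  0.00047334,
       -0.00176513]), 'joint_torque': array([ 3.44509508e-04, -3.38586044e+01,  3.20126867e+01,  6.39105492e-04,
       -3.36550575e-04,  2.85868929e-08]), 'eef_pos': array([0.21541938, 0.4787752 , 0.25034645]), 'eef_rot': array([ 3.14149895e+00, -5.56193322e-06,  2.71874363e+00]), 'wrist_force': array([ 0.04689609, -0.05666295, -0.58213581]), 'torque': array([ 0.03707137, -0.01659748, -0.02855702]), 'grasp_force': 0.0, 'width': 0.08558859891924865}
```

Run:
```python
import cv2,numpy as np
a=cv2.imread('pics/top0.png')[180:300,190:370]; b=cv2.imread('pics/scene0.png')[160:320,200:400]
a=cv2.resize(a,(600,400),interpolation=cv2.INTER_CUBIC);cv2.imwrite('pics/t1.png',a)
cv2.imwrite('pics/s1.png',cv2.resize(b,(750,600),interpolation=cv2.INTER_CUBIC))
```

```text
(no output)
```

View pics/t1.png

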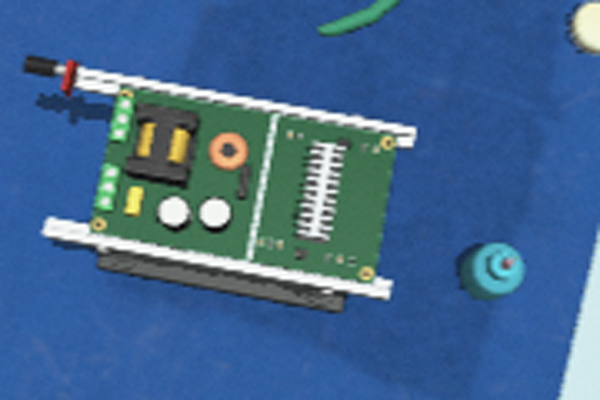

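View pics/s1.png

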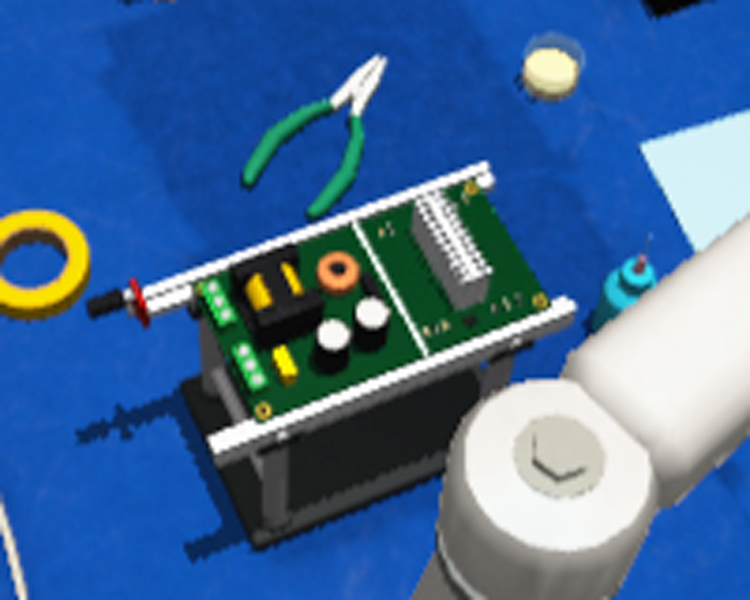

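The top view has the transformer end to the left (+y). The red stop and peg are at crop (67,75) and (38,65), the white line runs (277,115)–(250,260), and the heat sink top is (331,142)–(312,240). The scene view agrees. The dropper is behind the rest, and the tape and cutter are well clear of it.

Run:
```python
from h import *
c=env.get_calibration('top')
for n,x,y,z in [('farL',78,76,.156),('farR',414,136,.156),('nearL',45,227,.156),('nearR',391,289,.156),('wl1',277,115,.153),('wl2',250,260,.153),('hs1',331,142,.187),('hs2',312,240,.187),('peg',38,65,.164),('drop',507,264,.112)]:
    print(n,atz(c,190+.3*x,180+.3*y,z).round(4))
w=env.get_calibration('wrist');s=env.get_state();print(w,s['eef_pos'])
```

```text
farL [0.5922 0.0929 0.156 ]
farR [ 0.5475 -0.1308  0.156 ]
nearL [0.4911 0.1132 0.156 ]
nearR [ 0.4471 -0.1116  0.156 ]
wl1 [ 0.5638 -0.0402  0.153 ]
wl2 [ 0.4676 -0.0205  0.153 ]
hs1 [ 0.5389 -0.0736  0.187 ]
hs2 [ 0.4765 -0.0598  0.187 ]
peg [0.5983 0.1185 0.164 ]
drop [ 0.4655 -0.1962  0.112 ]
{'intrinsics': array([[314.83217033,   0.        , 279.25559863],
       [  0.        , 314.83217033, 209.43692644],
       [  0.        ,   0.        ,   1.        ]]), 'origin': array([0.15234171, 0.50682231, 0.37360584]), 'attitude': array([-2.72575208e-01, -1.33634577e-04,  1.14769660e+00])} [0.21541938 0.4787752  0.25034645]
```

Call:
move_arm([
  {"tx": 0.25,"ty": -0.25,"wz": 0.1,"fingers": -1},
  {"tx": 0.5,"ty": -0.5,"wz": 0.215,"fingers": -1},
  {"tx": 0.75,"ty": -0.75,"wz": 0.215,"fingers": -1},
  {"tx": 1,"ty": -1,"wz": 0.215,"fingers": -1},
])

```text
schema error: expected keys tx, ty, tz, wx, wy, wz, fingers
```

Call:
move_arm([
  {"tx": 0.25,"ty": -0.25,"fingers": -1},
  {"tx": 0.5,"ty": -0.5,"fingers": -1},
  {"tx": 0.75,"ty": -0.75,"fingers": -1},
  {"tx": 1,"ty": -1,"fingers": -1},
  {"tx": 1,"ty": -1,"fingers": -1},
  {"tx": 1,"ty": -1,"fingers": -1},
])

```text
schema error: expected keys tx, ty, tz, wx, wy, wz, fingers
```

Run:
```python
from h import *
im,c=snap('wrist','w1.png');print(c)
E=np.array([.5417,.103]);e=np.array([.196,.981]);s=np.array([.981,-.196])
for n,a,b,z in[('peg',.023,.0515,.164),('endfar',0,.0515,.156),('endnear',0,-.0515,.156)]:
    print(n,proj(c,[*(E+a*e+b*s),z]).round(0))
s=env.get_state();print(s['time'],s['eef_pos'],s['eef_rot'],s['width'])
```

```text
{'intrinsics': array([[314.83217033,   0.        , 279.25559863],
       [  0.        , 314.83217033, 209.43692644],
       [  0.        ,   0.        ,   1.        ]]), 'origin': array([0.15234171, 0.50682231, 0.37360584]), 'attitude': array([-2.72575208e-01, -1.33634577e-04,  1.14769660e+00])}
peg [124. 644.]
endfar [109. 635.]
endnear [ 73. 579.]
0.85 [0.2154096  0.47877175 0.25035219] [ 3.14152722e+00 -1.42501670e-05  2.71877457e+00] 0.08557983838476749
```

View pics/w1.png

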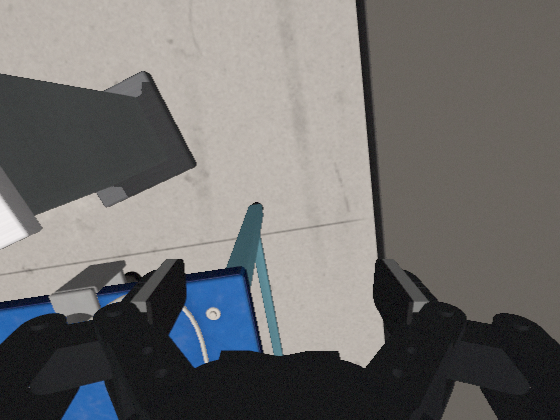

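The move calls were refused because every row needs all the keys. The picture is therefore just the start view: the open fingers are at (150,300) and (410,300), with the floor and bench edge behind them.

Call:
move_arm([
  {"tx": 0.25,"ty": -0.25,"tz": 0,"wx": 0,"wy": 0,"wz": 0.1,"fingers": -1},
  {"tx": 0.5,"ty": -0.5,"tz": 0,"wx": 0,"wy": 0,"wz": 0.215,"fingers": -1},
  {"tx": 0.75,"ty": -0.75,"tz": 0,"wx": 0,"wy": 0,"wz": 0.215,"fingers": -1},
  {"tx": 1,"ty": -1,"tz": 0,"wx": 0,"wy": 0,"wz": 0.215,"fingers": -1},
])

```text
time: 1.35
eef_pos: [0.3664, 0.3276, 0.2505]
eef_rot: [3.141, 0.0, 2.944]
wrist_force: [0.6, 1.1, 0.3]
width: 0.0122
grasp_force: 0.0
```

Call:
move_arm([
  {"tx": 0.25,"ty": -0.25,"tz": 0,"wx": 0,"wy": 0,"wz": 0,"fingers": -1},
  {"tx": 0.5,"ty": -0.5,"tz": 0,"wx": 0,"wy": 0,"wz": 0,"fingers": -1},
  {"tx": 0.75,"ty": -0.75,"tz": 0,"wx": 0,"wy": 0,"wz": 0,"fingers": -1},
  {"tx": 1,"ty": -1,"tz": 0,"wx": 0,"wy": 0,"wz": 0,"fingers": -1},
  {"tx": 1,"ty": -1,"tz": 0,"wx": 0,"wy": 0,"wz": 0,"fingers": -1},
  {"tx": 1,"ty": -1,"tz": 0,"wx": 0,"wy": 0,"wz": 0,"fingers": -1},
])

```text
time: 2.1
eef_pos: [0.5151, 0.1788, 0.2502]
eef_rot: [3.141, -0.001, 2.943]
wrist_force: [0.5, -0.1, -0.4]
width: -0.0004
grasp_force: 0.0
```

Run:
```python
from h import *
im,c=snap('wrist','w2.png')
E=np.array([.5417,.103]);e=np.array([.196,.981]);s=np.array([.981,-.196])
for n,a,b,z in[('peg',.023,.0515,.164),('endfar',0,.0515,.156),('endnear',0,-.0515,.156)]:
    print(n,proj(c,[*(E+a*e+b*s),z]).round(0))
s=env.get_state();print(s['time'],s['eef_pos'],s['eef_rot'],s['width'])
```

```text
peg [220. 337.]
endfar [193. 330.]
endnear [183. 207.]
2.15 [0.51483589 0.1793289  0.25036202] [ 3.14132664e+00 -6.27071534e-04  2.94457020e+00] 0.0004041949445405504
```

View pics/w2.png

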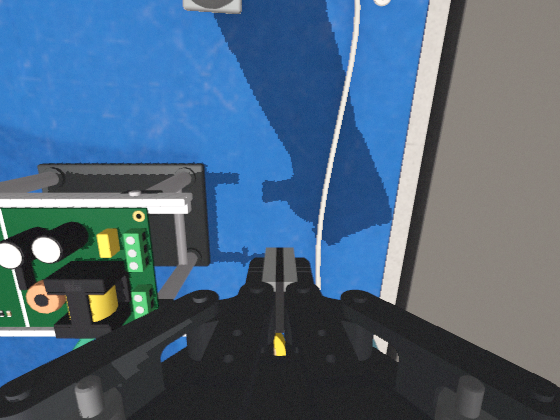

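The near rail end shows at (191,204), against a prediction of (183,207), so my estimate holds to a few mm. The rails lie square to the tool. The peg is hidden behind the gripper.

Call:
move_arm([
  {"tx": 0.2,"ty": -0.16,"tz": 0,"wx": 0,"wy": 0,"wz": 0,"fingers": -1},
  {"tx": 0.37,"ty": -0.31,"tz": 0,"wx": 0,"wy": 0,"wz": 0,"fingers": -1},
  {"tx": 0.37,"ty": -0.31,"tz": -0.2,"wx": 0,"wy": 0,"wz": 0,"fingers": -1},
  {"tx": 0.37,"ty": -0.31,"tz": -0.4,"wx": 0,"wy": 0,"wz": 0,"fingers": -1},
  {"tx": 0.37,"ty": -0.31,"tz": -0.56,"wx": 0,"wy": 0,"wz": 0,"fingers": -1},
  {"tx": 0.37,"ty": -0.31,"tz": -0.56,"wx": 0,"wy": 0,"wz": 0,"fingers": -1},
])

```text
time: 2.9
eef_pos: [0.5684, 0.1335, 0.1639]
eef_rot: [-3.14, -0.005, 2.946]
wrist_force: [-0.2, -0.1, 0.5]
width: 0.0001
grasp_force: 0.0
```

Call:
move_arm([
  {"tx": 0.05,"ty": -0.01,"tz": 0,"wx": 0,"wy": 0,"wz": 0,"fingers": -1},
  {"tx": 0.1,"ty": -0.02,"tz": 0,"wx": 0,"wy": 0,"wz": 0,"fingers": -1},
  {"tx": 0.15,"ty": -0.03,"tz": 0,"wx": 0,"wy": 0,"wz": 0,"fingers": -1},
  {"tx": 0.2,"ty": -0.04,"tz": 0,"wx": 0,"wy": 0,"wz": 0,"fingers": -1},
  {"tx": 0.25,"ty": -0.05,"tz": 0,"wx": 0,"wy": 0,"wz": 0,"fingers": -1},
  {"tx": 0.3,"ty": -0.06,"tz": 0,"wx": 0,"wy": 0,"wz": 0,"fingers": -1},
  {"tx": 0.35,"ty": -0.07,"tz": 0,"wx": 0,"wy": 0,"wz": 0,"fingers": -1},
  {"tx": 0.35,"ty": -0.07,"tz": 0,"wx": 0,"wy": 0,"wz": 0,"fingers": -1},
])

```text
time: 3.9
eef_pos: [0.6239, 0.1215, 0.1661]
eef_rot: [-3.142, -0.0, 2.944]
wrist_force: [0.8, -0.5, 0.1]
width: -0.0001
grasp_force: 0.0
```

Call:
move_arm([
  {"tx": -0.1,"ty": 0.02,"tz": 0.2,"wx": 0,"wy": 0,"wz": 0,"fingers": -1},
  {"tx": -0.3,"ty": 0.05,"tz": 0.4,"wx": 0,"wy": 0,"wz": 0,"fingers": -1},
  {"tx": -0.5,"ty": 0.02,"tz": 0.6,"wx": 0,"wy": 0,"wz": 0,"fingers": -1},
  {"tx": -0.7,"ty": -0.2,"tz": 0.7,"wx": 0,"wy": 0,"wz": 0,"fingers": 0},
  {"tx": -0.75,"ty": -0.45,"tz": 0.7,"wx": 0,"wy": 0,"wz": 0,"fingers": 0},
  {"tx": -0.75,"ty": -0.7,"tz": 0.7,"wx": 0,"wy": 0,"wz": 0,"fingers": 0},
  {"tx": -0.75,"ty": -0.9,"tz": 0.7,"wx": 0,"wy": 0,"wz": 0,"fingers": 0},
  {"tx": -0.75,"ty": -0.9,"tz": 0.7,"wx": 0,"wy": 0,"wz": 0,"fingers": 0},
  {"tx": -0.75,"ty": -0.9,"tz": 0.7,"wx": 0,"wy": 0,"wz": 0,"fingers": 0},
])

```text
time: 5.03
eef_pos: [0.5107, -0.0128, 0.2714]
eef_rot: [3.141, -0.0, 2.944]
wrist_force: [0.2, 0.4, -0.4]
width: 0.0429
grasp_force: 0.0
```

Run:
```python
from h import *
s=env.get_state();print(s['time'],s['eef_pos'],s['eef_rot'],s['width'])
im,c=snap('wrist','w3.png')
E=np.array([.5417,.103]);e=np.array([.196,.981]);s=np.array([.981,-.196])
for n,a,b,z in[('peg',.023,.0515,.164),('endfar',0,.0545,.156),('endnear',0,-.0545,.156)]:
    print(n,proj(c,[*(E+a*e+b*s),z]).round(0))
for n,p in(('hs',(.508,-.0667,.187)),('wl1',(.5638,-.0402,.153)),('wl2',(.4676,-.0205,.153))): print(n,proj(c,p).round(0))
t,_=snap('top','t3.png')
cv2.imwrite('pics/both3.png',np.hstack([cv2.imread('pics/w3.png'),cv2.resize(cv2.imread('pics/t3.png')[180:320,190:270],(240,420),interpolation=cv2.INTER_CUBIC)]))
```

```text
5.025 [ 0.51074517 -0.01280116  0.27142265] [ 3.14097580e+00 -1.44186960e-04  2.94390019e+00] 0.04289960060567661
peg [454. 285.]
endfar [421. 283.]
endnear [439. 152.]
hs [203. 235.]
wl1 [260. 276.]
wl2 [258. 160.]
```

View pics/both3.png

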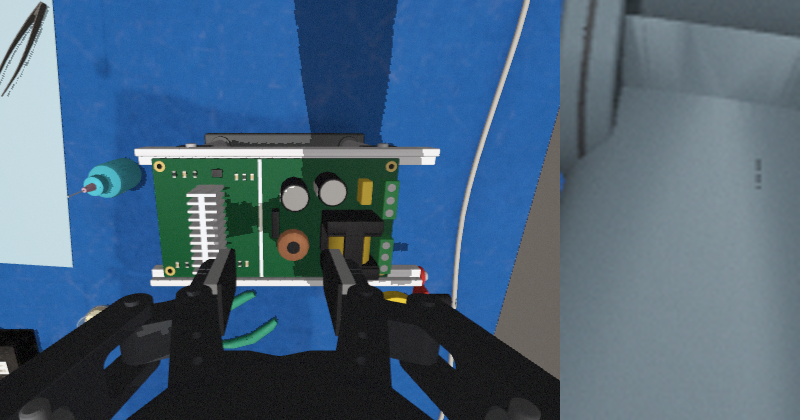

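The wrist view shows the rest squarely. The white line runs (261,160)–(261,276), the near rail end is (439,152), and the heat-sink spine is at column ~204. The red stop now lies outside the far rail at (424,275), and nothing is left at the peg's upright position (454,285).

Run:
```python
from h import *
im,c=snap('wrist')
g=cv2.cvtColor(im,cv2.COLOR_RGB2GRAY)
print(g[170,250:272]); print(g[152,425:450]);print(g[188:240:10,184:232])
e=np.array([.196,.981]);s=np.array([.981,-.196])
for n,u,v,z in[('nE',439.5,152,.156),('nR',135,152,.156),('fE',424.5,282,.156),('fR',151,282,.156),('l1',261,160,.1532),('l2',261,275,.1532),('hs',204,195,.187),('hs2',205,250,.187)]:
    p=atz(c,u,v,z)[:2];print(n,p.round(4),(p@e).round(4),(p@s).round(4))
```

```text
[ 80  80  83  79  81  80  81 172 245 245 232 125  82  78  79  81  82  81
  79  83  77  79]
[241 242 242 241 242 241 241 241 242 242 241 241 242 233 173  90  84  90
  89  88  87  87  93  88  90]
[[ 76  79  77  74  76  81  79  81  83  96 105 107 108 105 106 104 104 104
  104 102 106 108 106 105 105 107 106 108 105 105 106 102 100 103 107 104
  100  98  77  38  42  34  35  43  47  52  77  76]
 [ 76  75  77  75  80  77  89  97 107 105 106 104 106 177 245 245 245 244
  240 205 105 107 101 101  98  99  98 103 100 102 102 101 106 104 102 106
  101  86  83  77  82  75  77  75  74  77  78  74]
 [ 75  75  71  75  85  94 101 108 103 104 105  99 101 137 207 245 246 245
  246 236 177 104 101 105 104 101 101 100 102 103  99 104 105  99 102 104
  105 105 101  98  78  44  46  38  37  37  39  40]
 [ 74  72  70 107 161 172 171 172 171 173 168 171 170 172 193 234 245 246
  245 245 233 159 167 167 169 169 172 168 155 121 120 118 110 105 104 107
  106 103  99  85  73  74  73  45  40  35  37  39]
 [ 70  71  69  85 172 237 236 237 237 237 237 238 236 237 238 241 244 244
  244 244 244 242 238 236 236 238 239 240 229 159 159 158 149 102 105 105
  103 107 103 101 101  91  33  39  44  46  34  43]
 [ 70  72  70  72  70  67  70  74  95 103 106 107 104 102 104 119 191 245
  246 245 244 235 177 102 101  98  98 102 105 106 108 110 106 100  99 103
  104 107 107 104  97  74  74  73  69  76  76  77]]
nE [0.4882 0.1145] 0.208 0.4565
nR [ 0.4436 -0.1091] -0.0201 0.4566
fE [0.5946 0.0955] 0.2102 0.5645
fR [ 0.5496 -0.1301] -0.0199 0.5646
l1 [ 0.4682 -0.0181] 0.074 0.4628
l2 [ 0.5627 -0.0385] 0.0726 0.5595
hs [ 0.4801 -0.0582] 0.0371 0.4824
hs2 [ 0.519  -0.0678] 0.0352 0.5225
```

Call:
move_arm([
  {"tx": -0.01,"ty": -0.18,"tz": 0,"wx": 0,"wy": 0,"wz": 0,"fingers": -0.2},
  {"tx": -0.02,"ty": -0.355,"tz": 0,"wx": 0,"wy": 0,"wz": 0,"fingers": -0.2},
  {"tx": -0.02,"ty": -0.355,"tz": -0.15,"wx": 0,"wy": 0,"wz": 0,"fingers": -0.2},
  {"tx": -0.02,"ty": -0.355,"tz": -0.3,"wx": 0,"wy": 0,"wz": 0,"fingers": -0.2},
  {"tx": -0.02,"ty": -0.355,"tz": -0.3,"wx": 0,"wy": 0,"wz": 0,"fingers": -0.2},
  {"tx": -0.02,"ty": -0.355,"tz": -0.3,"wx": 0,"wy": 0,"wz": 0,"fingers": -0.2},
])

```text
time: 5.92
eef_pos: [0.5082, -0.066, 0.2271]
eef_rot: [-3.142, 0.001, 2.945]
wrist_force: [0.7, -1.2, 0.6]
width: 0.0339
grasp_force: 0.0
```

Run:
```python
from h import *
s=env.get_state();print(s['time'],s['eef_pos'],s['eef_rot'],s['width'])
im,c=snap('wrist','w4.png')
```

```text
5.925 [ 0.50820766 -0.06600256  0.2271208 ] [-3.14156435e+00  8.35488641e-04  2.94493354e+00] 0.0339262336754658
```

View pics/w4.png

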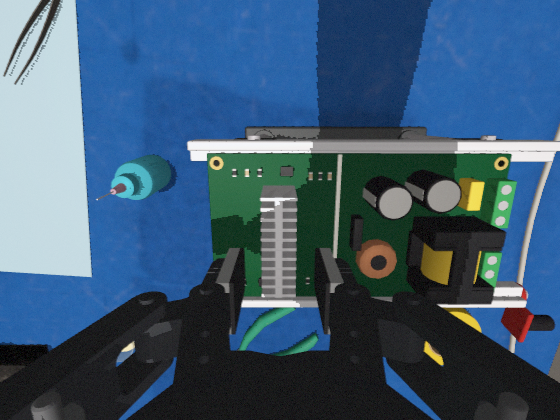

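The heat sink at column 279 is centred between the fingertips at 237 and 323. The stop hangs fully aside, with its peg at (540,323).

Call:
move_arm([
  {"tx": 0,"ty": 0,"tz": -0.1,"wx": 0,"wy": 0,"wz": 0,"fingers": -0.2},
  {"tx": 0,"ty": 0,"tz": -0.2,"wx": 0,"wy": 0,"wz": 0,"fingers": -0.2},
  {"tx": 0,"ty": 0,"tz": -0.27,"wx": 0,"wy": 0,"wz": 0,"fingers": -0.2},
  {"tx": 0,"ty": 0,"tz": -0.32,"wx": 0,"wy": 0,"wz": 0,"fingers": -0.2},
  {"tx": 0,"ty": 0,"tz": -0.32,"wx": 0,"wy": 0,"wz": 0,"fingers": -0.2},
  {"tx": 0,"ty": 0,"tz": -0.32,"wx": 0,"wy": 0,"wz": 0,"fingers": -0.2},
])

```text
time: 6.72
eef_pos: [0.5081, -0.0666, 0.1787]
eef_rot: [-3.142, 0.001, 2.944]
wrist_force: [0.5, 0.5, 0.1]
width: 0.0341
grasp_force: 0.0
```

Call:
move_arm([
  {"tx": 0,"ty": 0,"tz": 0,"wx": 0,"wy": 0,"wz": 0,"fingers": -0.4},
  {"tx": 0,"ty": 0,"tz": 0,"wx": 0,"wy": 0,"wz": 0,"fingers": -0.5},
  {"tx": 0,"ty": 0,"tz": 0,"wx": 0,"wy": 0,"wz": 0,"fingers": -0.6},
  {"tx": 0,"ty": 0,"tz": 0,"wx": 0,"wy": 0,"wz": 0,"fingers": -1},
  {"tx": 0,"ty": 0,"tz": 0,"wx": 0,"wy": 0,"wz": 0,"fingers": -1},
  {"tx": 0,"ty": 0,"tz": 0,"wx": 0,"wy": 0,"wz": 0,"fingers": -1},
], force=30)

```text
time: 7.48
eef_pos: [0.5083, -0.0666, 0.1789]
eef_rot: [-3.141, 0.001, 2.944]
wrist_force: [-0.5, -0.7, 3.5]
width: 0.0192
grasp_force: 30.3
```

Call:
move_arm([
  {"tx": 0.004,"ty": 0.02,"tz": 0,"wx": 0,"wy": 0,"wz": 0,"fingers": -1},
  {"tx": 0.008,"ty": 0.04,"tz": 0,"wx": 0,"wy": 0,"wz": 0,"fingers": -1},
  {"tx": 0.016,"ty": 0.08,"tz": 0,"wx": 0,"wy": 0,"wz": 0,"fingers": -1},
  {"tx": 0.024,"ty": 0.12,"tz": 0,"wx": 0,"wy": 0,"wz": 0,"fingers": -1},
  {"tx": 0.032,"ty": 0.16,"tz": 0,"wx": 0,"wy": 0,"wz": 0,"fingers": -1},
  {"tx": 0.04,"ty": 0.2,"tz": 0,"wx": 0,"wy": 0,"wz": 0,"fingers": -1},
  {"tx": 0.04,"ty": 0.2,"tz": 0,"wx": 0,"wy": 0,"wz": 0,"fingers": -1},
])

```text
time: 8.35
eef_pos: [0.5144, -0.0359, 0.1789]
eef_rot: [3.141, 0.001, 2.944]
wrist_force: [-0.5, -1.4, 5.3]
width: 0.0197
grasp_force: 30.6
```

Call:
move_arm([
  {"tx": 0.004,"ty": 0.02,"tz": 0.001,"wx": 0,"wy": 0,"wz": 0,"fingers": -1},
  {"tx": 0.012,"ty": 0.06,"tz": 0.002,"wx": 0,"wy": 0,"wz": 0,"fingers": -1},
  {"tx": 0.02,"ty": 0.1,"tz": 0.002,"wx": 0,"wy": 0,"wz": 0,"fingers": -1},
  {"tx": 0.028,"ty": 0.14,"tz": 0.002,"wx": 0,"wy": 0,"wz": 0,"fingers": -1},
  {"tx": 0.036,"ty": 0.18,"tz": 0.002,"wx": 0,"wy": 0,"wz": 0,"fingers": -1},
  {"tx": 0.044,"ty": 0.22,"tz": 0.002,"wx": 0,"wy": 0,"wz": 0,"fingers": -1},
  {"tx": 0.052,"ty": 0.26,"tz": 0.002,"wx": 0,"wy": 0,"wz": 0,"fingers": -1},
  {"tx": 0.06,"ty": 0.3,"tz": 0.002,"wx": 0,"wy": 0,"wz": 0,"fingers": -1},
  {"tx": 0.068,"ty": 0.34,"tz": 0.002,"wx": 0,"wy": 0,"wz": 0,"fingers": -1},
  {"tx": 0.076,"ty": 0.38,"tz": 0.002,"wx": 0,"wy": 0,"wz": 0,"fingers": -1},
  {"tx": 0.08,"ty": 0.4,"tz": 0.002,"wx": 0,"wy": 0,"wz": 0,"fingers": -1},
  {"tx": 0.08,"ty": 0.4,"tz": 0.002,"wx": 0,"wy": 0,"wz": 0,"fingers": -1},
])

```text
time: 9.85
eef_pos: [0.526, 0.0241, 0.1789]
eef_rot: [3.141, 0.0, 2.944]
wrist_force: [-1.1, -1.5, 5.5]
width: 0.0195
grasp_force: 30.7
```

Run:
```python
from h import *
s=env.get_state();print(s['time'],s['eef_pos'],s['torque'],s['wrist_force'])
im,c=snap('wrist','w5.png')
e=np.array([.196,.981]);s=np.array([.981,-.196])
p=atz(c,339.3,170,.1532)[:2];print(p@e)
```

```text
9.85 [0.52602498 0.02414432 0.17887949] [-0.60227674  0.04425961 -0.04712024] [-1.11473054 -1.53437309  5.47899521]
0.15522493109361746
```

View pics/w5.png

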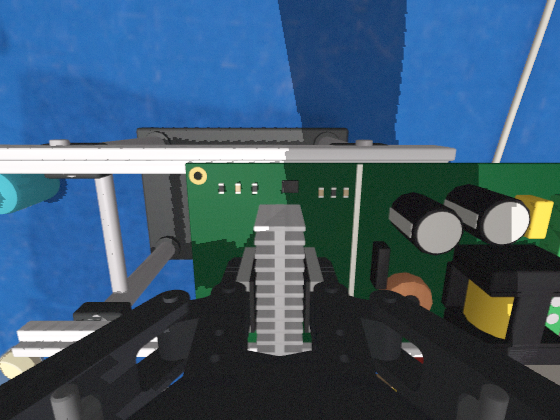

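The board slides squarely: the white line is at (359,170) and the near rail end at about (454,155).

Run:
```python
from h import *
c=env.get_calibration('wrist');g=cv2.cvtColor(cv2.imread('pics/w5.png'),cv2.COLOR_BGR2GRAY).astype(int)
e=np.array([.196,.981]);s=np.array([.981,-.196])
for r in(168,175,182,205): 
    w=np.clip(g[r,350:370]-110,0,None); u=350+(w*np.arange(20)).sum()/w.sum(); p=atz(c,u,r,.1532)[:2]; print('line',u,p@e,p@s)
for r in range(150,166,2): print(r,g[r,446:462])
for u in(453.5,455.5):print('end',atz(c,u,155,.156)[:2]@e,atz(c,u,155,.156)[:2]@s)
```

```text
line 359.42984409799556 0.16472036387298516 0.4634398431099197
line 358.8408071748879 0.16466813114211182 0.46678219252737513
line 358.45393258426964 0.1647122375802204 0.47016516085595367
line 356.82959641255604 0.16468814567572593 0.4815757569160306
150 [174 172 172 173 172 171 172 173 172 164 123 101 100 103 105 103]
152 [176 178 176 175 175 175 175 176 174 159 109 104  97 103 105 103]
154 [177 176 177 176 175 176 175 176 172 142 104 102 101 103 102 101]
156 [176 178 178 178 178 177 177 178 169 139 102 100  98 101 103  98]
158 [180 179 180 179 180 179 179 176 162 111 101 101 102  95 100 100]
160 [153 155 151 147 148 149 146 122 111 101 100 103 101 101  99  99]
162 [148 132  72  51  57  83  88  85  83  86  82  82  81  77  83  80]
164 [40 41 42 45 44 40 40 40 42 37 33 45 41 44 40 38]
end 0.206860889465137 0.4570626413699243
end 0.20778080922149583 0.45706286749711045
```

Call:
move_arm([
  {"tx": 0.004,"ty": 0.02,"tz": 0,"wx": 0,"wy": 0,"wz": 0,"fingers": -1},
  {"tx": 0.012,"ty": 0.06,"tz": 0,"wx": 0,"wy": 0,"wz": 0,"fingers": -1},
  {"tx": 0.02,"ty": 0.1,"tz": 0,"wx": 0,"wy": 0,"wz": 0,"fingers": -1},
  {"tx": 0.028,"ty": 0.14,"tz": 0,"wx": 0,"wy": 0,"wz": 0,"fingers": -1},
  {"tx": 0.036,"ty": 0.18,"tz": 0,"wx": 0,"wy": 0,"wz": 0,"fingers": -1},
  {"tx": 0.044,"ty": 0.22,"tz": 0,"wx": 0,"wy": 0,"wz": 0,"fingers": -1},
  {"tx": 0.05,"ty": 0.25,"tz": 0,"wx": 0,"wy": 0,"wz": 0,"fingers": -1},
  {"tx": 0.05,"ty": 0.25,"tz": 0,"wx": 0,"wy": 0,"wz": 0,"fingers": -1},
  {"tx": 0.05,"ty": 0.25,"tz": 0,"wx": 0,"wy": 0,"wz": 0,"fingers": -1},
])

```text
time: 11.02
eef_pos: [0.5334, 0.0617, 0.1789]
eef_rot: [3.141, 0.0, 2.944]
wrist_force: [-1.1, -2.7, 5.1]
width: 0.0195
grasp_force: 30.7
```

Run:
```python
from h import *
im,c=snap('wrist','w6.png');g=cv2.cvtColor(im,cv2.COLOR_RGB2GRAY).astype(int)
e=np.array([.196,.981]);s=np.array([.981,-.196])
st=env.get_state();print(st['eef_pos'],st['wrist_force'],st['torque'])
for r in(168,175,182,205): 
    w=np.clip(g[r,350:370]-110,0,None); u=350+(w*np.arange(20)).sum()/w.sum(); p=atz(c,u,r,.1532)[:2]; print('line',u,p@e,p@s)
for r in range(150,166,2): print(r,g[r,355:385])
for u in(370,375):print('end',atz(c,u,155,.156)[:2]@e,atz(c,u,155,.156)[:2]@s)
```

```text
[0.53339355 0.06168647 0.17885611] [ 0.2180143  -1.67355132  5.64043275] [-0.57673061  0.03823823 -0.03441133]
line 359.41435185185185 0.20298697145544198 0.46334326509471613
line 358.8263888888889 0.20293496403710717 0.4666858144777978
line 358.45130641330167 0.2029844502156374 0.47006896967481754
line 356.84470588235297 0.20296820237742852 0.4814800228657341
150 [173 174 172 174 173 170 173 171 172 172 171 172 172 173 173 173 172 154
  96  55  57  59  53  60  54  56  56  57  58  60]
152 [182 182 179 180 182 179 180 181 180 181 182 181 180 179 180 181 177 155
  87  56  56  57  58  57  59  56  56  60  54  63]
154 [181 181 180 179 183 179 180 181 183 181 182 182 182 182 182 180 177 150
  65  60  59  56  59  56  61  55  57  57  54  56]
156 [183 183 183 182 180 183 182 180 181 181 181 183 182 181 181 184 178 154
  60  59  58  55  56  61  58  60  58  61  59  58]
158 [183 183 181 182 183 183 182 182 184 185 183 186 184 184 183 182 176 149
  56  53  57  59  57  61  59  56  61  56  58  57]
160 [156 156 156 155 155 158 157 156 156 156 154 158 157 156 154 144 101  73
  58  58  59  55  58  55  61  58  61  58  57  60]
162 [148 149 149 150 148 148 149 150 150 150 149 152 147 133  71  49  49  50
  53  52  50  49  50  52  48  42  49  49  50  48]
164 [ 41  61 105 136 135 137 137 123  44  43  49  43  40  43  43  44  40  41
  35  44  43  39  43  40  41  43  42  35  40  36]
end 0.20673157398692388 0.4569567647859166
end 0.2090313403888419 0.45695742851804205
```

View pics/w6.png

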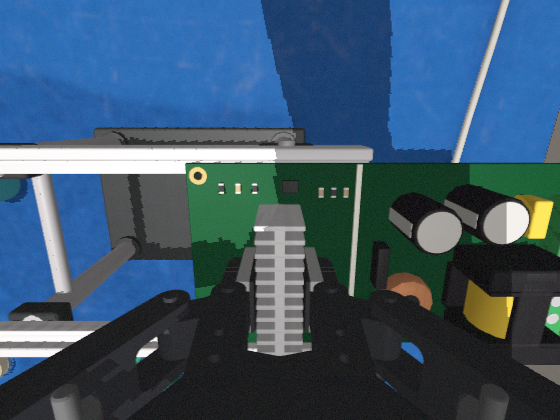

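The line is at column ~360 by the rail and the rail end is at ~370–372, leaving about 4.5 mm to go.

Call:
move_arm([
  {"tx": 0.003,"ty": 0.015,"tz": 0,"wx": 0,"wy": 0,"wz": 0,"fingers": -1},
  {"tx": 0.006,"ty": 0.03,"tz": 0,"wx": 0,"wy": 0,"wz": 0,"fingers": -1},
  {"tx": 0.006,"ty": 0.03,"tz": 0,"wx": 0,"wy": 0,"wz": 0,"fingers": -1},
  {"tx": 0.006,"ty": 0.03,"tz": 0,"wx": 0,"wy": 0,"wz": 0,"fingers": -1},
])

```text
time: 11.58
eef_pos: [0.5342, 0.0657, 0.1789]
eef_rot: [-3.141, 0.0, 2.944]
wrist_force: [-0.6, -4.0, 5.7]
width: 0.0194
grasp_force: 30.7
```

Run:
```python
from h import *
im,c=snap('wrist','w7.png');g=cv2.cvtColor(im,cv2.COLOR_RGB2GRAY).astype(int)
e=np.array([.196,.981]);s=np.array([.981,-.196])
st=env.get_state();print(st['time'],st['eef_pos'],st['eef_rot'],st['wrist_force'],st['grasp_force'])
p=atz(c,359.4,168,.1532)[:2]; print('line',p@e)
for r in range(150,168,2): print(r,g[r,350:372])
for u in(360,365):print('end',atz(c,u,155,.156)[:2]@e)
snap('scene','s7.png'); a=cv2.imread('pics/s7.png')[170:310,190:370]
x=cv2.resize(cv2.imread('pics/w7.png')[140:200,320:400],(800,600),interpolation=cv2.INTER_NEAREST)[:,200:640]
cv2.imwrite('pics/v7.png',np.hstack([cv2.resize(x,(360,490)),cv2.resize(a,(440,490))]))
```

```text
11.625 [0.5342019  0.06573677 0.17889065] [-3.1410370e+00  8.3459225e-05  2.9441656e+00] [-0.25815643 -4.07129146  6.04016491] 30.67845493555069
line 0.20707550777951994
150 [173 173 175 174 174 174 174 173 173 176 173 173 173 155  97  58  59  57
  56  59  55  58]
152 [182 182 183 182 181 180 181 181 183 183 182 182 181 161 111  60  62  59
  57  57  59  55]
154 [182 183 181 181 181 183 182 183 184 182 181 183 180 154  86  62  60  59
  54  62  62  61]
156 [183 182 184 184 184 183 183 183 183 184 183 184 180 152  67  60  55  60
  57  58  58  56]
158 [184 184 185 185 185 183 185 184 186 184 184 184 179 155  62  58  60  58
  58  53  60  54]
160 [156 156 155 157 157 157 156 157 155 157 157 147 104  75  62  63  60  58
  56  58  57  58]
162 [150 152 151 152 150 149 152 150 153 154 143  49  53  48  53  49  49  52
  48  53  46  50]
164 [ 43  43  39  39  38  47  61 105 136 137 138 137 123  41  45  42  35  42
  41  43  43  43]
166 [ 42  47  48  43  44  47  79 155 197 195 196 190 152  46  42  40  39  38
  47  49  44  41]
end 0.20623257466125267
end 0.20853130318425006
```

View pics/v7.png

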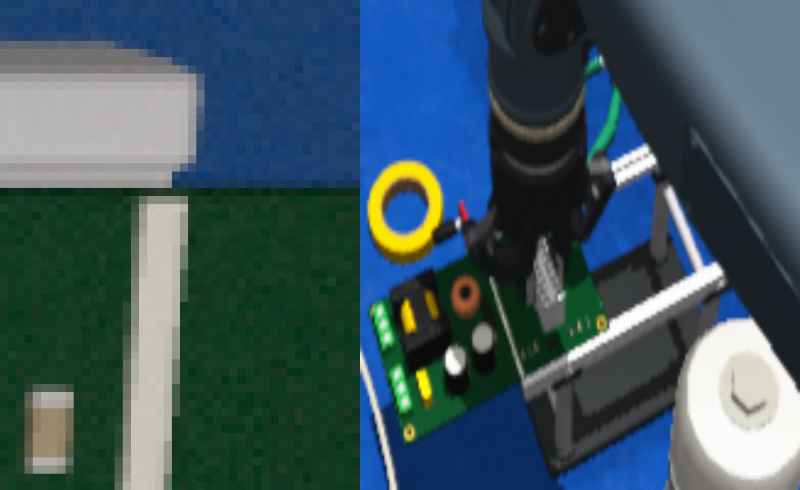

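The line's outer edge is already level with the rail end, and its centre is about 0.5 mm short. The board lies flat and the stop is aside. One last nudge.

Call:
move_arm([
  {"tx": 0.001,"ty": 0.005,"tz": 0,"wx": 0,"wy": 0,"wz": 0,"fingers": -1},
  {"tx": 0.001,"ty": 0.005,"tz": 0,"wx": 0,"wy": 0,"wz": 0,"fingers": -1},
  {"tx": 0.001,"ty": 0.005,"tz": 0,"wx": 0,"wy": 0,"wz": 0,"fingers": -1},
  {"tx": 0.001,"ty": 0.005,"tz": 0,"wx": 0,"wy": 0,"wz": 0,"fingers": -1},
])

```text
time: 12.18
eef_pos: [0.5343, 0.0662, 0.1789]
eef_rot: [-3.14, 0.0, 2.944]
wrist_force: [-0.8, -4.2, 5.9]
width: 0.0199
grasp_force: 30.7
```

Run:
```python
from h import *
im,c=snap('wrist');g=cv2.cvtColor(im,cv2.COLOR_RGB2GRAY).astype(int)
st=env.get_state();print(st['time'],st['eef_pos'],st['dq'].round(4),st['wrist_force'],st['grasp_force'])
for r in (156,160,162,164,166): print(r,g[r,352:368])
```

```text
12.225 [0.53429689 0.06622445 0.17890016] [-0.     -0.0001 -0.0005  0.0008  0.0008 -0.0015] [-0.95542858 -4.45063582  6.7140216 ] 30.700199604034424
156 [184 183 183 183 184 183 183 182 183 178 151  64  58  51  59  54]
160 [156 156 157 157 157 156 156 157 146 102  76  62  56  61  62  55]
162 [150 150 151 150 152 149 143  95  50  42  50  54  52  46  47  50]
164 [ 46  42  34  40  61 103 137 135 136 136 125  38  45  41  45  44]
166 [ 48  42  44  43  79 154 197 195 197 191 152  42  42  44  39  48]
```

```bash
python3 -c "
from bench import env
print(env.sign_off())"
```

```text
the job is handed in; nothing more can be done
None
```

I swung the red stop fully aside and slid the board along the rails until its white line was within about 0.5 mm of the rail ends; it lies flat, the gripper still holds the heat sink at about 30 N, and the job is handed in.

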